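Load the jig carriage into its bench slide and bolt it in

ROBOT

A 6-joint arm with a two-finger parallel gripper is mounted at the origin on a cart in front of the work surface, level with it; the furniture and walls round the work are solid. World frame = base frame: x ahead of the robot, y to its left, z up, the work surface at z = 0. Lengths are in m, angles in rad, forces in N, time in s.
With the tool pointing down it reaches from about 0.35 to 0.975 m from the base axis. Payload 4.9 kg.
Tool frame: the origin (TCP) lies at the very end of the fingers, on their centre line; the grasp point (between the pads) lies 19 mm behind it; z points along the fingers, x is the direction in which the jaws open and shut, and the axes are right-handed (so a half turn about z gives the same grasp; the last joint's range is limited). The gripper opens to 85 mm and grips with 20 to 120 N. Pads are 22 mm wide; open, the fingers measure 114 mm over their backs; the gripper's body (76 mm by 85 mm) begins 54 mm behind the grasp point. The pads swing forward as they close: fully open they stand 13 mm farther back than shut.
Start: joints at [1.225, 0.053, 1.613, -0, 1.476, -0.119], TCP at [0.141, 0.609, 0.231] pointing down, gripper open.
Joint ranges: [-3.01, 3.01], [-1.01, 2.22], [0.06, 2.58], [-1.02, 4.17], [0.09, 2.62], [-3.14, 3.14]. Speed limits (rad/s): [2.57, 2.57, 3.14, 3.14, 3.14, 3.14].

INTERFACE

Orientations are given as a unit quaternion [w, x, y, z].
In Python, from plant import manip, imaging gives the robot as it stands.
- The arm moves only by the shell command python3 -m pendant 'ROWS'. ROWS is JSON, a list that holds one entry, the list of rows, each a list of 7 numbers: the turn, a rotation vector about the world's x, y, z in units of pi rad (1.0 is pi rad), then the shift along the world's x, y, z in units of 250 mm (1.0 is 250 mm), then the opening, from 0 (shut) to 1 (fully open). In form: [[[ax, ay, az, tx, ty, tz, claw], ...]]. A call has 1 to 20 rows; each row shifts and turns the commanded pose from where the row before left it; what a row does not reach is not made up. A row lasts 1/8 s, in which the tool goes at most 62.5 mm and 10.7 degrees, less where a joint would pass 70% of its speed; a pose out of reach is approached as far as the arm can. A call with a number of a shift or a turn outside -1 to 1 is refused whole. A call with a gripper value outside its range is refused whole. The fingers move at their own pace and stop on an object; the grip force is fixed at half the most. Time passes only in rows, so rows that do not move let the fingers close. It gives the time, the measured TCP pose, the force and the opening at its end, in the units of the state.
- manip.state(): the state, without advancing time (a new reading comes with each control period).
- imaging.grab_frame(name): name is "scene" or "top" or "wrist"; returns a dict with "frame" (384x512x3 uint8, blue, green, red), "mtx" (3x3 intrinsics, pixels), "k1" (the pictures are not rectified: a ray, as slopes to the right and down, at radius r is drawn at 1 + k1 r^2 times it, then the intrinsics apply), "world_to_cam" (4x4, takes a point from world to camera coordinates). Camera axes: x right, y down, z forward; pixel columns grow to the right and rows downward; lengths in m; the calibration is good to about 2 mm. A picture is of the moment at which its call begins. There is no depth.
- manip.job_done(): hands the job in, once; it reports no verdict.
The state is a dict: "time": time; "joint_pos": joint angles; "joint_vel": joint speeds; "joint_efforts": joint torques, N m; "tool_pos": TCP position; "tool_rot": TCP orientation; "contact_force": force on the tool from outside, world axes, zero at the start; "ft_torque": the same for the moment, N m; "gripper_width": opening from 0.0 (shut) to 1.0 (fully open).
Only numpy, scipy, OpenCV 4.12 (cv2) and the standard library are available. Lean on these libraries where they do the work, as an engineer would, in place of code of your own. Each camera call takes 0.05 s, during which the arm holds its last target. There are 200 camera calls.

TASK

Without lifting it off the bench, push the T-shaped aluminium jig carriage into the open, flared end of the bench slide, so that its side flanges run under the two steel lips, and on until it is fully home against the back stop. Then push the sliding bolt beside the mouth fully in, so that its head sits close to its guide and the bar locks the carriage in. Leave everything else on the bench where it is.

Things in the scene. Friction and masses are not known exactly. Their poses are not given: they have to be found in the camera images.
- carriage_center (a point): Centre (17 mm above bench) of the loose aluminium carriage, 0.35-0.7 kg, flat on the bench before the slide's mouth, off to a side, up to 0.3 rad askew. Flange 100 x 100 x 14 mm; on it a body 100 long (own x) x 76 wide (own y), top 34 mm above bench: a 12 mm step runs along both y sides, the x ends are plain 34 mm faces, both alike. Sliding takes 2 to 8 N.
- rail: Bench slide, fixed. Origin: mouth centre at bench level, where the straight channel starts; x points in, z up. The bench is its floor. Channel 104 mm wide (y +-52), outer walls y +-62, feet to +-79. Lips over both sides leave an 82 mm gap; underside 16.5, top 21.5 mm above bench. Before the mouth two lipless guide cheeks, 16.5 high, flare out 30 deg to x = -22, inner faces y = +-64.5 mm.
- rail_home (a point): Where the carriage's centre lies when home: 66.5 mm in from the mouth, on the channel's middle line, 17 mm above the bench; axes as the slide's. The back stop's face is 50 mm further in (116.5 mm from the mouth), 34 mm high, across the whole channel.
- bolt (a joint): Bolt travel in m: 0 drawn out, 0.055 fully in (its end; head then 1 mm from the guide). Moves along the slide's -y, stays where left, takes about 2 N. Bar 10 wide x 9 high, at slide x = 8 mm, 27 mm above bench; passes over the lip, just behind the carriage's rear face when home, but runs against a carriage more than 3.5 mm short. Guide: x -4 to 20, y 62 to 77 mm, 37 high.
- bolt_head (a point): Middle of the outer (slide's +y) face of the bolt's head, 27 mm above the bench. The head is a dark steel plate 28 mm wide (slide's x), 12 mm thick (y), from 8 to 42 mm above the bench. Push it towards the slide's -y. Axes as the slide's. With the bolt fully in this face is 90 mm from the slide's middle line.
- tape_roll: Bystander: flat-lying roll of tape, 84 mm across, 19 mm high, origin at the centre of its underside.
- packing_block: Bystander: wooden packing block 40x60x20 mm, origin at the centre of its underside.
- tin: Bystander: small round tin with a press lid, 68 mm across, 56 mm high, origin at the centre of its underside.

How it is judged:
On the way, in this order (a step that is already met when the one before it is completed fails the run):
1. the carriage has entered the channel from its open end, square between the walls (x of carriage_center in the frame of rail above -0.02 m and y of carriage_center in the frame of rail between -0.004 and 0.004 m and z of carriage_center in the frame of rail below 0.021 m), for 0.1 s.
2. the carriage is home against the back stop (within 4 mm) (x of carriage_center in the frame of rail above 0.0625 m), for 0.1 s.
3. the bolt is pushed in (value of joint bolt above 0.05 m), for 0.2 s.
At the end, for the whole second after the job is handed in: The carriage lies flat in the slide under both lips, square and centred between the walls (4 mm, 0.06 rad), within 4 mm of the back stop and at rest, and the bolt is in to within 5 mm of its full travel (x of carriage_center in the frame of rail above 0.0625 m and y of carriage_center in the frame of rail between -0.004 and 0.004 m and z of carriage_center in the frame of rail below 0.021 m and angle between the x axis of carriage_center and the x axis of rail, either way round below 0.06 rad and value of joint bolt above 0.05 m and linear speed of carriage below 0.01 m/s); the robot touches nothing.
It fails at once if the carriage is lifted off the bench (more than 15 mm) (height (world z) of carriage_center above 0.032 m).
It fails at once if the carriage is tipped up (more than 0.25 rad) (angle between carriage_center's own z axis and vertical above 0.25 rad).
It fails at once if a bystander is shifted more than 25 mm (distance of any of tape_roll, packing_block, tin from where it was at the start of the episode above 0.025 m).
It also fails if it takes over 64 s, if anything falls off the work surface, if the arm or the gripper's body presses on something with over 40 N, if the wrist force passes 120 N, or if a joint passes its speed limit or range.

## Working session

There is one attempt and no reset: what is moved stays moved. The work goes in short steps, Python scripts to look and compute and a shell command to move; the robot and the scene stay as the last step left them, time stands still between calls to the robot, and variables do not carry over. Pictures are saved under pics/ and viewed, about 8 in all and at most 12, crops included, and the job is handed in when it is done.

```bash
mkdir -p pics; ls
cat > h.py <<'E'
import numpy as np,cv2
from plant import manip,imaging
def grab(n,f=None):
    d=imaging.grab_frame(n)
    if f: cv2.imwrite('pics/'+f,d['frame'])
    return d
def px2w(d,uv,z):
    K=np.array(d['mtx']);T=np.array(d['world_to_cam']);out=[]
    for u in np.atleast_2d(np.array(uv,float)):
        p=np.linalg.solve(K,[u[0],u[1],1])[:2];q=p.copy()
        for _ in range(30): q=p/(1+d['k1']*(q@q))
        R,t=T[:3,:3],T[:3,3];c=-R.T@t;r=R.T@np.array([q[0],q[1],1]);out.append((c+r*(z-c[2])/r[2])[:2])
    return np.array(out)
def w2px(d,P):
    K=np.array(d['mtx']);T=np.array(d['world_to_cam']);P=np.atleast_2d(np.array(P,float))
    c=P@T[:3,:3].T+T[:3,3];q=c[:,:2]/c[:,2:];q=q*(1+d['k1']*(q**2).sum(1))[:,None]
    return q@K[:2,:2].T+K[:2,2]
E
python3 - <<'E'
from h import *
a=grab('top','top0.png');b=grab('scene','scene0.png')
print(a['world_to_cam'],b['world_to_cam'],a['mtx']); print(manip.state())
E
```

```text
pics
[[-0.02322535 -0.99957546  0.01759213 -0.29789048]
 [-0.98696192  0.02012177 -0.15969122  0.6267849 ]
 [ 0.15926944 -0.02107165 -0.98701025  0.84368271]
 [ 0.          0.          0.          1.        ]] [[ 0.84800177 -0.5295554  -0.02154243 -0.70109156]
 [-0.36686956 -0.55718044 -0.74495415  0.07935469]
 [ 0.38249147  0.6396257  -0.66676776  0.85902311]
 [ 0.          0.          0.          1.        ]] [[400.36721739   0.         246.2067618 ]
 [  0.         400.36721739 189.97124327]
 [  0.           0.           1.        ]]
{'time': 0.1, 'joint_pos': array([ 1.22502207e+00,  5.33258209e-02,  1.61415196e+00, -4.46894704e-05,
        1.47595846e+00, -1.19019343e-01]), 'joint_vel': array([ 0.00026465, -0.00091863, -0.00126324,  0.00087538, -0.0003219 ,
       -0.00015735]), 'joint_efforts': array([-1.19039379e-05, -3.94901776e+01, -3.71361959e+01, -1.67142039e-04,
        3.92503527e-03, -8.62339704e-06]), 'tool_pos': array([0.14034573, 0.60847259, 0.23016708]), 'tool_rot': array([ 5.03093546e-04,  7.82563574e-01,  6.22569998e-01, -7.72719641e-04]), 'contact_force': array([-0.28392397,  0.15795066,  0.53521453]), 'ft_torque': array([-0.02363584,  0.02321344, -0.00455625]), 'gripper_width': 1.004734276701941}
```

View pics/top0.png

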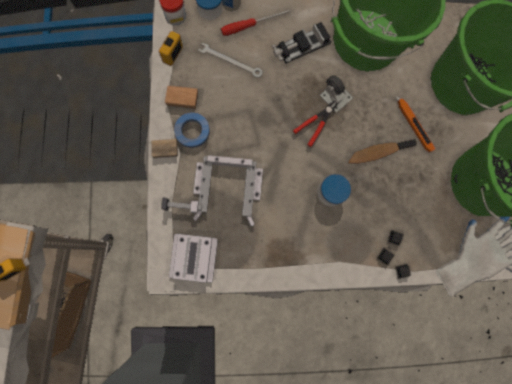

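View pics/scene0.png

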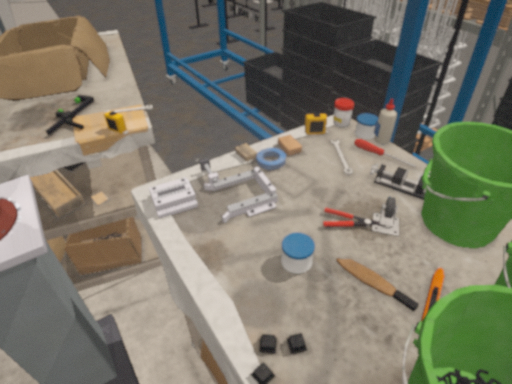

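Top view: slide in the middle (back stop at about (230,161), mouth facing down near row 215), bolt head at (166,204), carriage at (193,258), tape at (191,130), packing block at (164,147) or (181,97), tin (335,190). Next I'll measure with an enlarged crop.

Run:
```python
from h import *
d=grab('top');f=d['frame']
c=f[140:300,145:275];cv2.imwrite('pics/crop1.png',cv2.resize(c,None,fx=3.7*1.0,fy=3.7,interpolation=cv2.INTER_CUBIC))
print(px2w(d,[[193,258],[230,161],[166,204],[191,130],[164,147],[181,97],[335,190],[180,290]],0.02).round(3))
g=cv2.cvtColor(f,cv2.COLOR_BGR2GRAY);h=cv2.cvtColor(f,cv2.COLOR_BGR2HSV)
m=((g>150)).astype(np.uint8);m[:, :148]=0
for y in range(232,286,6): print(y,g[y,160:226:3])
```

```text
[[ 0.472 -0.188]
 [ 0.695 -0.276]
 [ 0.596 -0.126]
 [ 0.773 -0.184]
 [ 0.733 -0.12 ]
 [ 0.857 -0.159]
 [ 0.621 -0.52 ]
 [ 0.401 -0.158]]
232 [155 154 153 151 125  91  88  83  85  82  80  81  82  82  80  82  79  82
  84  84  79  90]
238 [146 151 148 148 126 151 154  83 152 147 146 167 166 155 162 162 152 120
 124  88  76  81]
244 [153 156 154 146 144 153 164 166 166 135 105  69  90 132 161 119 137 129
 153 100  84  89]
250 [154 155 150 140 149 157 163 167 164 131  87  71 107 136 166 167 163 143
 151  85  90  90]
256 [145 147 148 143 153 153 166 166 161 137  71  68 127 143 165 167 153 150
 140  79  86  94]
262 [152 153 142 138 157 160 166 164 148 137  75  74 140 160 166 164 139 150
 126  83  87  96]
268 [153 153 143 139 152 165 166 165 138 104  70  85 135 163 167 166 125 155
 105  98 102 102]
274 [152 147 141 146 153 119  74 160 133 141 122 125 138 162 127 161 139 148
 125 151 153 151]
280 [148 151 148 126 109 107 105 106 117 123 138 149 148 158 158 155 157 157
 145 147 151 151]
```

View pics/crop1.png

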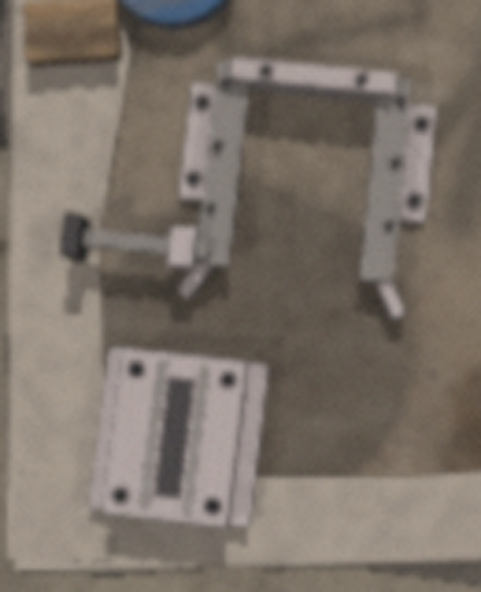

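Run:
```python
from h import *
d=grab('top')
def W(p,z): return px2w(d,np.array(p)/3.7+[145,140],z)
L=W([[245,95],[228,265],[375,110],[362,280]],.0215);print('lips',L.round(4))
for a,b in((1,0),(3,2)): v=L[a]-L[b];print(np.arctan2(-v[1],-v[0]))
print('gap',np.linalg.norm(L[1]-L[3]),np.linalg.norm(L[0]-L[2]),'mouth',(L[1]+L[3])/2)
s=W([[230,82],[392,95]],.034);v=s[1]-s[0];print('stop dir',np.arctan2(v[0],-v[1]),s.round(4))
F=W([[267,366],[247,527]],.014);B=W([[245,362],[232,523]],.034);print('fl',F.round(4),'body',B.round(4))
for e in(F,B): v=e[0]-e[1];print(np.linalg.norm(v),np.arctan2(v[1],v[0]))
B=W([[120,350],[245,362],[232,523],[105,513]],.034);print('ctr',B.mean(0),np.linalg.norm(B[0]-B[1]),np.linalg.norm(B[1]-B[2]))
print('head',W([[75,222]],.042))
s=manip.state();print(s['tool_pos'])
```

```text
lips [[ 0.6845 -0.2316]
 [ 0.5767 -0.22  ]
 [ 0.6732 -0.3136]
 [ 0.5656 -0.303 ]]
-0.10678281975777452
-0.09801669576708025
gap 0.08376540788991402 0.08282876571162669 mouth [ 0.57114109 -0.26152621]
stop dir -0.10187742192379404 [[ 0.6902 -0.2231]
 [ 0.6799 -0.3242]]
fl [[ 0.514  -0.243 ]
 [ 0.4158 -0.2293]] body [[ 0.5159 -0.2308]
 [ 0.4197 -0.2217]]
0.09911415768426209 -0.13847888836855893
0.09660882537828151 -0.0935095121275881
ctr [ 0.47181071 -0.18817811] 0.07653625540979388 0.09660882537828151
head [[ 0.6026822  -0.12821837]]
[0.14038406 0.60860927 0.23049244]
```

```bash
python3 -m pendant '[[[0,0,0.002,0.2,-0.1,0,1],[0,0,0.002,0.2,-0.1,0,1],[0,0,0.002,0.2,-0.1,0,1],[0,0,0.002,0.2,-0.1,0,1],[0,0,0.002,0.2,-0.1,0,1],[0,0,0.002,0.2,-0.1,0,1],[0,0,0.002,0,-0.214,0,1],[0,0,0.002,0,-0.214,0,1],[0,0,0.002,0,-0.214,0,1],[0,0,0.002,0,-0.214,0,1],[0,0,0.002,0,-0.214,0,1],[0,0,0.002,0,-0.214,0,1],[0,0,0.002,0,-0.214,0,1],[0,0,0.002,0,-0.214,0,1],[0,0,0.002,0,-0.214,0,1],[0,0,0.002,0,-0.214,0,1],[0,0,0.002,0,-0.214,0,1],[0,0,0.002,0,-0.214,0,1],[0,0,0,0,0,0,1]]]'
python3 - <<'E'
from h import *
d=grab('wrist');cv2.imwrite('pics/w1.png',cv2.resize(d['frame'],(768,576)))
print(w2px(d,[[.4718,-.188,.034],[.571,-.2615,.0215]])*1.5)
print(manip.state()['joint_pos'].round(3))
E
```

```text
time: 2.58
tool_pos: [0.44, -0.1857, 0.2311]
tool_rot: [-0.0, 0.748, 0.664, -0.0]
contact_force: [-0.1, -0.5, 0.2]
gripper_width: 1.0
[[376.28825341 290.09181074]
 [302.19978671 409.88458866]]
[-0.552 -0.313  1.946  0.     1.51  -2.006]
```

View pics/w1.png

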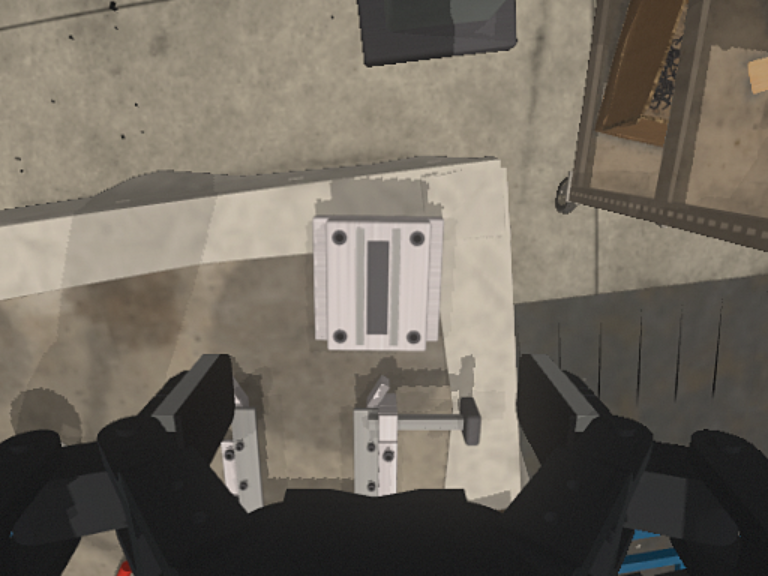

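The wrist view shows the carriage's screws at (340,238), (417,239), (340,337) and (413,337). The mouth's lip ends are at (256,408) and (356,409), and the bolt head is at (471,421). The carriage position agrees with the top view.

Run:
```python
from h import *
d=grab('wrist')
S=px2w(d,np.array([[340,238],[417,239],[413,337],[340,337]])/1.5,.034);print(S.round(4),'ctr',S.mean(0))
v=S[2]+S[3]-S[0]-S[1];w=S[3]+S[0]-S[1]-S[2];print(np.arctan2(v[1],v[0]),np.arctan2(w[0],-w[1]))
for e in ([[377,240],[377,335]],[[328,222],[329,348]],[[400,228],[399,345]]):
  q=px2w(d,np.array(e)/1.5,.034);v=q[1]-q[0];print('edge',np.arctan2(v[1],v[0]))
L=px2w(d,np.array([[256,408],[356,409],[262,500]])/1.5,.0215);print(L.round(4),L[:2].mean(0),np.linalg.norm(L[0]-L[1]))
v=L[2]-L[0];print(np.arctan2(v[1],v[0]))
print(px2w(d,np.array([[459,400],[472,398]])/1.5,.042))
# fingertip model check: where does tcp project
print(w2px(d,[manip.state()['tool_pos']])*1.5)
```

```text
[[ 0.4301 -0.2075]
 [ 0.4373 -0.1525]
 [ 0.5121 -0.1625]
 [ 0.5057 -0.2178]] ctr [ 0.47131743 -0.18510675]
-0.13386411358545827 -0.12232602474024244
edge -0.11450514704403462
edge -0.1336176685643863
edge -0.11030744473907436
[[ 0.5653 -0.2973]
 [ 0.5754 -0.2149]
 [ 0.6567 -0.3095]] [ 0.57036055 -0.25607826] 0.08304496921097354
-0.13231355617255638
[[ 0.56528669 -0.13225388]
 [ 0.5647796  -0.1220956 ]]
[[376.49515187 365.19925754]]
```

```bash
python3 - <<'E'
from h import *
from scipy.spatial.transform import Rotation as R
d=grab('wrist');s=manip.state();q=s['tool_rot'];r=R.from_quat([*q[1:],q[0]]).as_matrix()
for b in(0,-.013):
  print(b,(w2px(d,[s['tool_pos']+r@np.array([x,y,b]) for x in(-.0425,.0425) for y in(-.011,.011)])*1.5).round())
E
python3 -m pendant '[[[0,0,0,0,0.007,-0.2,1],[0,0,0,0,0.007,-0.2,1],[0,0,0,0,0,-0.2,1],[0,0,0,0,0,-0.15,1],[0,0,0,0,0,-0.05,1],[0,0,0,0,0,0,1]]]'
```

```text
0 [[243. 334.]
 [248. 395.]
 [508. 334.]
 [503. 395.]]
-0.013 [[231. 350.]
 [237. 416.]
 [520. 350.]
 [514. 416.]]
time: 3.48
tool_pos: [0.4406, -0.1786, 0.0313]
tool_rot: [-0.0, 0.746, 0.666, -0.0]
contact_force: [0.8, -0.5, -0.3]
gripper_width: 0.999
```

```bash
python3 -m pendant '[[[0,0,0,0,-0.014,0,1],[0,0,0,0,0,-0.05,1],[0,0,0,0,0,-0.03,1],[0,0,0,0,0,-0.02,1],[0,0,0,0,0,0,1]]]'
python3 - <<'E'
from h import *
d=grab('wrist');cv2.imwrite('pics/w2.png',d['frame'])
E
```

```text
time: 4.1
tool_pos: [0.44, -0.1828, 0.0056]
tool_rot: [-0.001, 0.746, 0.666, -0.0]
contact_force: [-0.8, -1.2, 0.1]
gripper_width: 1.005
```

View pics/w2.png

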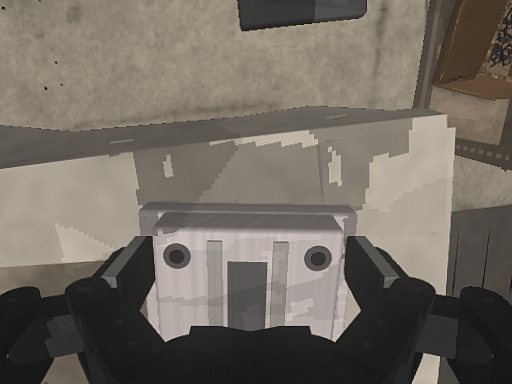

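The fingers straddle the body with clearance on both sides, body edges at about columns 155 and 345. Closing now.

```bash
python3 -m pendant '[[[0,0,0,0,0,0,0.8],[0,0,0,0,0,0,0.8],[0,0,0,0,0,0,0.8],[0,0,0,0,0,0,0.8]]]'
```

```text
time: 4.65
tool_pos: [0.4411, -0.1835, 0.0071]
tool_rot: [0.001, 0.746, 0.666, 0.0]
contact_force: [0.3, -0.8, 5.8]
gripper_width: 0.87
```

```bash
python3 -m pendant '[[[0,0,0,0,0,0.003,0.8],[0,0,0,0,-0.03,0,0.8],[0,0,0,0,-0.04,0,0.8],[0,0,0,0,-0.04,0,0.8],[0,0,0,0,-0.04,0,0.8],[0,0,0,0,-0.04,0,0.8],[0,0,0,0,-0.04,0,0.8],[0,0,0,0,-0.017,0,0.8],[0,0,0,0,0,0,0.8]]]'
python3 - <<'E'
from h import *
d=grab('top');f=d['frame']
cv2.imwrite('pics/crop2.png',cv2.resize(f[140:300,145:275],None,fx=3.7,fy=3.7,interpolation=cv2.INTER_CUBIC))
E
```

```text
time: 5.78
tool_pos: [0.4406, -0.2451, 0.0071]
tool_rot: [0.0, 0.746, 0.666, -0.0]
contact_force: [-0.1, 0.9, 3.4]
gripper_width: 0.875
```

View pics/crop2.png

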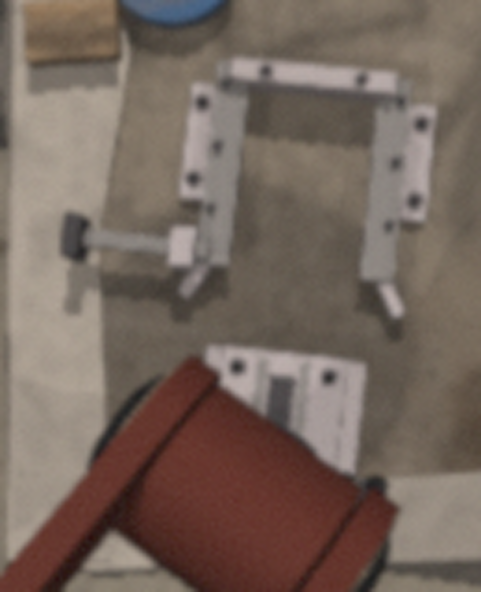

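Carriage is in front of the mouth, flange front corners at (207,347) and (366,364), lip inner ends at (228,265) and (362,280).

Run:
```python
from h import *
d=grab('top')
def W(p,z): return px2w(d,np.array(p)/3.7+[145,140],z)
L=W([[228,265],[362,280],[245,95],[375,110]],.0215);m=L[:2].mean(0);a=L[2:].mean(0)-m;a/=np.linalg.norm(a);n=np.array([-a[1],a[0]])
print('axis',np.arctan2(a[1],a[0]))
for nm,p,z in(('scr',[[238,367],[329,377]],.034),('flange',[[207,347],[366,364]],.014),('cheek',[[183,295],[399,316]],.0165)):
  q=W(p,z);v=q[0]-q[1];print(nm,((q-m)@a).round(4),((q-m)@n).round(4),'mean y',((q-m)@n).mean().round(4),'ang',np.arctan2(-v[0],v[1]))
```

```text
axis -0.10240716646456205
scr [-0.0614 -0.063 ] [ 0.0289 -0.0266] mean y 0.0011 ang -0.129865008297768
flange [-0.0501 -0.0525] [ 0.0508 -0.0486] mean y 0.0011 ang -0.12707779750851236
cheek [-0.0192 -0.0213] [ 0.0685 -0.0666] mean y 0.001 ang -0.11780497225078097
```

```bash
python3 -m pendant '[[[0,0,0.003,0.03,-0.003,0,0.8],[0,0,0,0.04,-0.0043,0,0.8],[0,0,0,0.04,-0.0043,0,0.8],[0,0,0,0.04,-0.0043,0,0.8],[0,0,0,0.03,-0.0032,0,0.8],[0,0,0,0.03,-0.0032,0,0.8],[0,0,0,0.03,-0.0032,0,0.8],[0,0,0,0,0,0,0.8]]]'
```

```text
time: 6.88
tool_pos: [0.5007, -0.2514, 0.0071]
tool_rot: [0.0, 0.743, 0.669, -0.0]
contact_force: [0.3, -0.6, 2.7]
gripper_width: 0.88
```

```bash
python3 -m pendant '[[[0,0,0,0.025,-0.0027,0,0.8],[0,0,0,0.03,-0.0032,0,0.8],[0,0,0,0.03,-0.0032,0,0.8],[0,0,0,0.03,-0.0032,0,0.8],[0,0,0,0.03,-0.0032,0,0.8],[0,0,0,0.03,-0.0032,0,0.8],[0,0,0,0,0,0,0.8]]]'
```

```text
time: 7.75
tool_pos: [0.5444, -0.256, 0.0071]
tool_rot: [0.0, 0.743, 0.669, -0.0]
contact_force: [0.4, -0.4, 3.4]
gripper_width: 0.869
```

```bash
python3 -m pendant '[[[0,0,0,0,0,0,1],[0,0,0,0,0,0,1],[0,0,0,0,0,0.05,1],[0,0,0,0,0,0.2,1],[0,0,0,-0.1,0.01,0.15,0],[0,0,0,-0.1,0.01,0,0],[0,0,0,0,0,0,0],[0,0,0,0,0,0,0]]]'
python3 - <<'E'
from h import *
d=grab('wrist');cv2.imwrite('pics/w3.png',cv2.resize(d['frame'],(768,576)))
E
```

```text
time: 8.75
tool_pos: [0.4946, -0.2508, 0.1071]
tool_rot: [0.0, 0.743, 0.669, 0.0]
contact_force: [-0.7, -0.4, 0.3]
gripper_width: 0.142
```

View pics/w3.png

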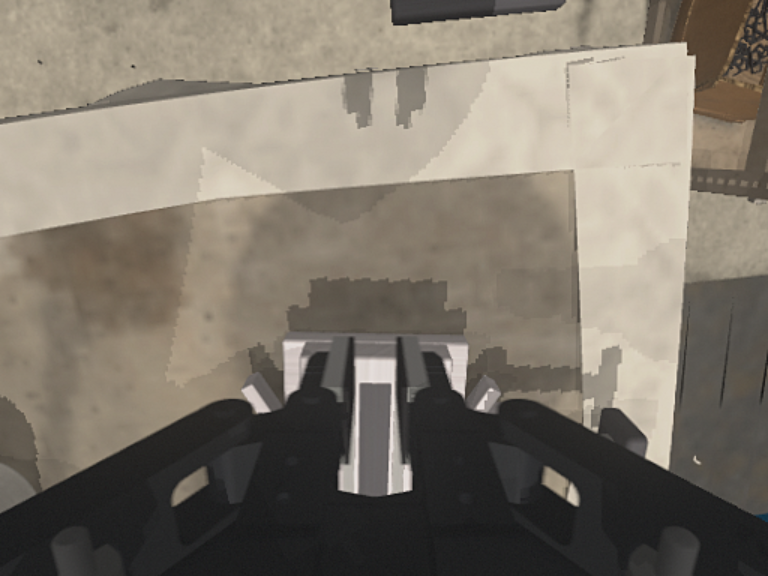

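The wrist view shows the carriage square between the two cheeks, rear edge at (284..467, 337). I'll lower the shut fingers behind it and push.

```bash
python3 - <<'E'
from h import *
d=grab('wrist');print(px2w(d,np.array([[284,337],[467,337]])/1.5,.014))
E
python3 -m pendant '[[[0,0,0,0,0,-0.15,0],[0,0,0,0,0,-0.15,0],[0,0,0,0,0,-0.08,0],[0,0,0,0,0,0,0],[0,0,0,0.03,-0.0032,0,0],[0,0,0,0.03,-0.0032,0,0],[0,0,0,0.03,-0.0032,0,0],[0,0,0,0.03,-0.0032,0,0],[0,0,0,0,0,0,0]]]'
```

```text
[[ 0.5171456  -0.30091486]
 [ 0.52709061 -0.2045788 ]]
time: 9.98
tool_pos: [0.5253, -0.2542, 0.0123]
tool_rot: [0.001, 0.743, 0.669, 0.001]
contact_force: [-0.0, 0.9, -0.5]
gripper_width: 0.0
```

```bash
python3 -m pendant '[[[0,0,0,0.03,-0.0032,0,0],[0,0,0,0.03,-0.0032,0,0],[0,0,0,0.03,-0.0032,0,0],[0,0,0,0.03,-0.0032,0,0],[0,0,0,0.03,-0.0032,0,0]]]';python3 -m pendant '[[[0,0,0,0.02,-0.002,0,0],[0,0,0,0,0,0,0]]]'
```

```text
time: 10.6
tool_pos: [0.562, -0.2583, 0.0118]
tool_rot: [-0.0, 0.743, 0.669, -0.0]
contact_force: [-4.2, -3.0, -0.2]
gripper_width: 0.005
time: 10.85
tool_pos: [0.5679, -0.2583, 0.0123]
tool_rot: [0.001, 0.743, 0.669, 0.001]
contact_force: [0.5, 0.3, -0.1]
gripper_width: 0.003
```

```bash
for i in 1; do python3 -m pendant '[[[0,0,0,0.012,-0.0013,0,0],[0,0,0,0.012,-0.0013,0,0]]]'; done;python3 -m pendant '[[[0,0,0,0.01,-0.001,0,0]]]';python3 -m pendant '[[[0,0,0,0.006,-0.0006,0,0]]]'
```

```text
time: 11.1
tool_pos: [0.5728, -0.259, 0.0122]
tool_rot: [-0.0, 0.743, 0.669, 0.0]
contact_force: [-3.8, 0.1, 2.9]
gripper_width: -0.003
time: 11.22
tool_pos: [0.5754, -0.2594, 0.0123]
tool_rot: [-0.0, 0.743, 0.669, -0.0]
contact_force: [-3.8, 0.4, 2.8]
gripper_width: 0.002
time: 11.35
tool_pos: [0.5762, -0.2595, 0.0121]
tool_rot: [-0.001, 0.743, 0.669, -0.001]
contact_force: [-8.5, 0.0, 6.2]
gripper_width: -0.001
```

```bash
python3 -m pendant '[[[0,0,0,0.006,-0.0006,0,0]]]';python3 -m pendant '[[[0,0,0,0.004,-0.0004,0,0],[0,0,0,0,0,0,0]]]'
```

```text
time: 11.48
tool_pos: [0.5762, -0.2595, 0.0121]
tool_rot: [-0.003, 0.743, 0.669, -0.002]
contact_force: [-15.3, 0.9, 10.1]
gripper_width: 0.001
time: 11.72
tool_pos: [0.5761, -0.2595, 0.0121]
tool_rot: [-0.004, 0.743, 0.669, -0.003]
contact_force: [-16.1, 2.3, 11.5]
gripper_width: -0.003
```

The push stalled at 0.5762 (0.5765 predicted for home) with force rising to 16 N, so the carriage is home. Now backing off, rising and going over the bolt head.

```bash
python3 -m pendant '[[[0,0,0,-0.04,0.004,0,0],[0,0,0,-0.03,0.003,0.02,0],[0,0,0,0,0,0.2,0],[0,0,0,0,0,0.2,0],[0,0,0,0.05,0.2,0.05,0],[0,0,0,0.05,0.2,0,0],[0,0,0,0.05,0.2,0,0],[0,0,0,0,0.08,0,0],[0,0,0,0,0,0,0]]]'
python3 - <<'E'
from h import *
d=grab('top');f=d['frame']
cv2.imwrite('pics/crop3.png',cv2.resize(f[140:270,145:275],None,fx=4.5,fy=4.5,interpolation=cv2.INTER_CUBIC))
d=grab('wrist');cv2.imwrite('pics/w4.png',cv2.resize(d['frame'],(768,576)))
E
```

```text
time: 12.85
tool_pos: [0.5992, -0.0872, 0.1297]
tool_rot: [0.0, 0.742, 0.67, 0.0]
contact_force: [0.2, 0.3, 0.3]
gripper_width: -0.0
```

View pics/crop3.png

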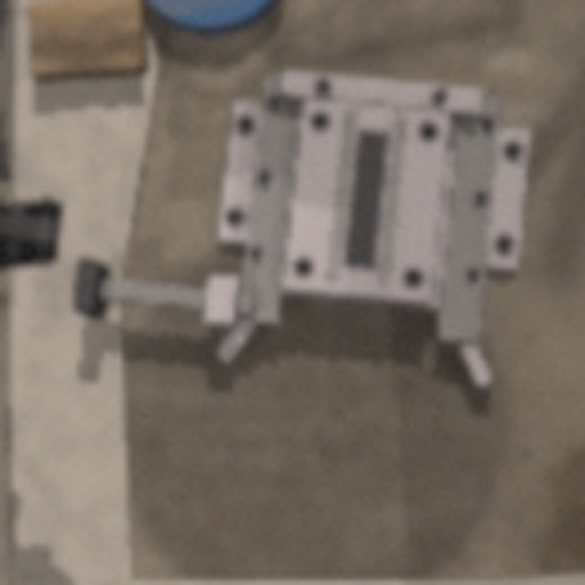

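View pics/w4.png

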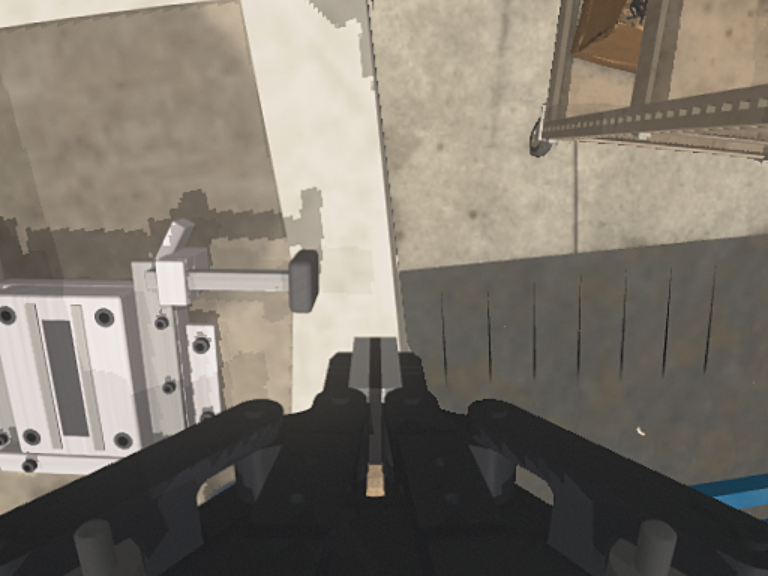

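The carriage is home against the stop in both pictures. The bolt head is at crop (92,288) and at (303,281) in the wrist view.

Run:
```python
from h import *
d=grab('top');print(px2w(d,np.array([[88,260],[88,312],[76,286],[105,288]])/4.5+[145,140],.035).round(4))
w=grab('wrist');print(px2w(w,np.array([[306,251],[306,310],[318,280],[290,281]])/1.5,.035).round(4))
print('pred head mid',w2px(w,[[.594,-.118,.042]])*1.5,(w2px(d,[[.594,-.118,.042]])-[145,140])*4.5)
```

```text
[[ 0.6088 -0.1253]
 [ 0.5823 -0.1255]
 [ 0.5956 -0.1193]
 [ 0.5943 -0.134 ]]
[[ 0.5772 -0.1217]
 [ 0.6084 -0.1262]
 [ 0.593  -0.1177]
 [ 0.592  -0.1322]]
pred head mid [[316.11616707 285.6855889 ]] [[ 70.83858493 287.53816918]]
```

```bash
python3 -m pendant '[[[0,0,0,-0.008,0,-0.2,0],[0,0,0,0,0,-0.2,0],[0,0,0,0,0,-0.03,0],[0,0,0,0,0,0,0],[0,0,0,-0.0043,-0.04,0,0],[0,0,0,-0.0043,-0.04,0,0],[0,0,0,-0.0043,-0.04,0,0],[0,0,0,-0.0043,-0.04,0,0],[0,0,0,-0.0043,-0.04,0,0]]]';python3 -m pendant '[[[0,0,0,-0.002,-0.02,0,0],[0,0,0,-0.002,-0.02,0,0]]]'
```

```text
time: 14.18
tool_pos: [0.592, -0.1387, 0.0223]
tool_rot: [0.0, 0.743, 0.669, 0.0]
contact_force: [1.5, 2.2, 0.7]
gripper_width: 0.0
time: 14.42
tool_pos: [0.5907, -0.1483, 0.0219]
tool_rot: [-0.0, 0.743, 0.669, -0.0]
contact_force: [0.2, 2.4, 2.3]
gripper_width: -0.001
```

```bash
python3 -m pendant '[[[0,0,0,-0.001,-0.012,0,0],[0,0,0,-0.001,-0.012,0,0]]]';python3 -m pendant '[[[0,0,0,-0.001,-0.01,0,0]]]';python3 -m pendant '[[[0,0,0,-0.001,-0.01,0,0]]]'
```

```text
time: 14.68
tool_pos: [0.5901, -0.154, 0.0218]
tool_rot: [-0.0, 0.743, 0.669, -0.0]
contact_force: [0.1, 2.5, 2.2]
gripper_width: 0.002
time: 14.8
tool_pos: [0.5898, -0.1565, 0.0218]
tool_rot: [-0.0, 0.743, 0.669, -0.0]
contact_force: [0.3, 1.6, 2.3]
gripper_width: -0.001
time: 14.92
tool_pos: [0.5895, -0.159, 0.0218]
tool_rot: [-0.0, 0.743, 0.669, -0.0]
contact_force: [-1.1, 2.8, 0.6]
gripper_width: 0.003
```

Still about 2 N, so it isn't at the end yet; continuing in small steps.

```bash
python3 -m pendant '[[[0,0,0,-0.001,-0.008,0,0]]]';python3 -m pendant '[[[0,0,0,-0.001,-0.008,0,0]]]';python3 -m pendant '[[[0,0,0,0,-0.006,0,0]]]'
```

```text
time: 15.05
tool_pos: [0.5895, -0.1594, 0.0218]
tool_rot: [-0.002, 0.743, 0.669, 0.001]
contact_force: [-0.1, 11.3, 2.6]
gripper_width: -0.002
time: 15.18
tool_pos: [0.5895, -0.1595, 0.0218]
tool_rot: [-0.003, 0.743, 0.669, 0.002]
contact_force: [1.5, 17.4, 5.2]
gripper_width: 0.002
time: 15.3
tool_pos: [0.5895, -0.1596, 0.0218]
tool_rot: [-0.004, 0.743, 0.669, 0.003]
contact_force: [-0.1, 20.6, 5.1]
gripper_width: 0.0
```

Hard stop at the bolt's end. Backing away and checking.

```bash
python3 -m pendant '[[[0,0,0,0.004,0.05,0,0],[0,0,0,0.004,0.08,0,0],[0,0,0,0,0.05,0.1,0],[0,0,0,0,0.1,0.2,0],[0,0,0,0,0.2,0.2,0],[0,0,0,0,0.1,0,0],[0,0,0,0,0,0,0]]]'
python3 - <<'E'
from h import *
d=grab('top');f=d['frame']
cv2.imwrite('pics/crop4.png',cv2.resize(f[60:270,145:355],None,fx=2.8,fy=2.8,interpolation=cv2.INTER_CUBIC))
E
```

```text
time: 16.18
tool_pos: [0.5916, -0.0237, 0.142]
tool_rot: [0.001, 0.742, 0.67, 0.0]
contact_force: [0.3, -1.6, 0.2]
gripper_width: 0.001
```

View pics/crop4.png

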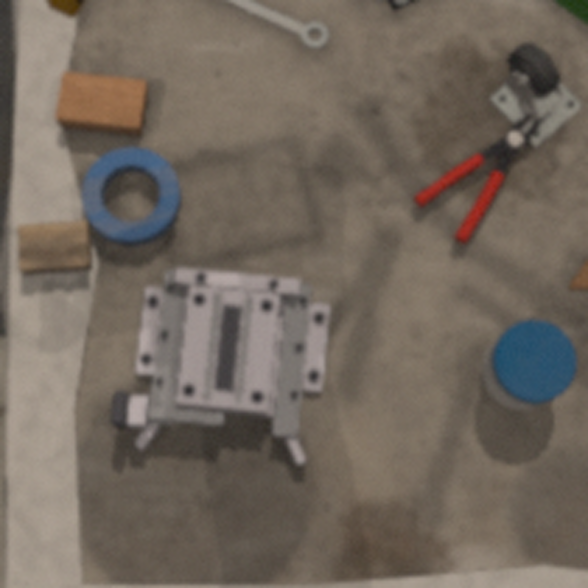

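The picture shows the head at (120,408) tight against its guide, and the bar running behind the home carriage to (222,418). The tape, packing block and tin have not visibly moved.

```bash
python3 -c "
from plant import manip
print(manip.job_done())"
```

```text
the job is handed in; nothing more can be done
None
```

The carriage is home in the slide and the bolt is fully in; I handed the job in at about 16 s. No verdict was reported.

**What I did:** I gripped the carriage by its body and slid it along the bench, without raising it, into the flared mouth. I then let go and pushed it in with the shut fingers on its rear face. Finally I pushed the bolt head towards the slide and moved the arm clear.

**Last checks:**
- **Carriage:** it stopped within 0.5 mm of the position predicted for home, and the push force rose to 16 N. The top and wrist pictures show it square under both lips against the back stop.
- **Bolt:** it came to a hard stop at about 20 N. The last picture shows the head tight against its guide and the bar across the carriage's rear.
- **Bystanders:** the tape, packing block and tin look unmoved by eye; I did not measure them.
- **Robot:** it touches nothing.

**Disagreements:**
- The top and wrist cameras differed by about 5 mm on where the mouth is. I aimed between the two, and the entry met no sideways force.
- The bolt stopped about 3 mm further in than I predicted. The force at the stop and the picture both agree with it being fully in.

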